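# Test-run the disc sander in its bench cradle

### The arm

A 6-joint arm with a two-finger parallel gripper is mounted at the origin on the work surface. World frame = base frame: x ahead of the robot, y to its left, z up, the work surface at z = 0. Lengths are in mm, angles in rad, forces in N, time in s.
With the tool pointing down it reaches from about 325 to 850 mm from the base axis. Payload 15.5 kg.
Tool frame: the origin (TCP) lies on the centre line of the jaws, within the pads' length; the fingertips stand 8 mm ahead of it and the grasp point (between the pads) lies 11 mm behind it; z points along the fingers, y is the direction in which the jaws open and shut (so a half turn about z gives the same grasp; the last joint's range is limited). The gripper opens to 91 mm and grips with 3 to 60 N. Pads are 32 mm wide; open, the fingers measure 118 mm over their backs; the gripper's body (76 mm by 178 mm) begins 60 mm behind the grasp point.
Start: joints at [-1.278, 0.494, 1.345, -0, 1.302, -0.096], TCP at [236.925, -578.354, 221.915] pointing down, gripper open.
Joint ranges: [-2.91, 2.91], [-0.82, 2.16], [0.22, 2.67], [-1.22, 4.37], [0.12, 2.79], [-3.08, 3.08]. Speed limits (rad/s): [1.89, 1.89, 2.57, 3.01, 3.01, 3.01].

### API

Orientations are given as a unit quaternion [x, y, z, w].
In Python, from rig import r gives the robot as it stands.
- The arm moves only by the tool drive_tool, never from a script. Its argument "moves" is text: rows parted by semicolons, each of 5 numbers parted by spaces: the finger opening in cm, from 0 to 9.12, then the shift along the world's x, y, z in cm, then the turn about the world's z in rad. A call has 1 to 10 rows; each row shifts and turns the commanded pose from where the row before left it; what a row does not reach is not made up. A row lasts 1/10 s, in which the tool goes at most 50 mm and 8.59 degrees, less where a joint would pass 70% of its speed; a pose out of reach is approached as far as the arm can. A call is refused whole if a number of a shift passes 5 or a number of a turn 0.15, either way. A call with a gripper value outside its range is refused whole. The fingers move at their own pace and stop on an object; "force" is the grip in N (left out, the last holds). Time passes only in rows, so rows that do not move let the fingers close. It gives the time, the measured TCP pose, the force and the opening at its end, in the units of the state.
- r.get_state(): the state, without advancing time (a new reading comes with each control period).
- r.grab_frame(name): name is "side" or "top" or "wrist"; returns the picture (400x640x3 uint8, red, green, blue); there is no depth.
- r.calibration(name): a dict with "intrinsics" (3x3 intrinsics, pixels), "rvec" (rotation vector, rad) and "tvec" (3), from world to camera coordinates, as OpenCV has them. Camera axes: x right, y down, z forward; pixel columns grow to the right and rows downward; lengths in mm; the calibration is good to about 2 mm. A picture is of the moment at which its call begins: read the wrist's pose just before it. calibration takes no time and is no camera call; for the wrist camera it gives the pose at the moment of the call.
- r.finish_job(): hands the job in, once; it reports no verdict.
The state is a dict: "t": time; "q": joint angles; "qvel": joint speeds; "joint_torque": joint torques, N m; "tcp_pos": TCP position; "orientation": TCP orientation; "ft_force": force on the tool from outside, world axes, zero at the start; "wrist_torque": the same for the moment, N m; "grip_width": finger opening in mm.
Only numpy, scipy, OpenCV 4.12 (cv2) and the standard library are available. Lean on these libraries where they do the work, as an engineer would, in place of code of your own. Each camera call takes 0.05 s, during which the arm holds its last target. There are 200 camera calls.

### The job

Give the disc sander on the bench a short test run: flip its lock-off lever all the way forward, towards the disc, then squeeze the paddle fully home against the grip, keep it squeezed for a good second and a half, and let go so that it springs out again. Do not touch the die grinder, the similar tool with the slim bare nose and no disc.

Things in the scene. Friction and masses are not known exactly. Their poses are not given: they have to be found in the camera images.
- sander: Disc sander lying on its side in a fixed cradle (plate 240x100x12). Sizes in mm from its origin, mid-underside on the bench; x forward to the disc, y to the disc and paddle side, z up. Grey grip x -115..85, y -18..18, z 60..100, sides free. Black battery behind: x -170..-115, y -31..31, z 46..114. 120 mm disc on edge: centre x 110 z 80, y 36..49. The black tab on the grip is its lever.
- lock_lever (a joint): Lock-off lever of the sander, rad: 0 leans back 0.7 (paddle blocked), 0.7 upright, 1.4 leans forward 0.7 (stop). Black tab on top of the grip, 20 mm wide (y -10..10), 5 thick, 34 long up from its pin; the pin lies along y at x -5, z 102 mm in the sander's frame. Pushed from behind at its upper part: about 2 N; stays where left. From 0.75 up the paddle is free.
- paddle (a joint): Sander paddle, rad: 0 out, 0.08 home (stop). Black bar at the grip's +y side, 7 mm thick, z 66..94, from an upright pin at x 75, y 21.5 back to x -95 (sander frame, mm), rear end standing out. At x -70 its outer face is at y 37 out, 25 home; so centre a pinch at y 0 to 3 (not on the open width), else the grip is met first. Sprung: 3 N to 7 N at x -70; locked, it stops short (0.02 to 0.055).
- die_grinder: Die grinder to be left alone: the same grip, battery, lever, paddle and cradle as the sander, but a slim straight nose in place of the head and disc. Origin and axes as for the sander; x -170..170 mm, at most 140 mm high.

How it is judged (in metres and radians):
On the way, in this order (a step that is already met when the one before it is completed fails the run):
1. the sander's lock-off lever is flipped forward while the paddle is still out (value of joint lock_lever above 1 rad and value of joint paddle below 0.02 rad), for 0.1 s.
2. the sander's paddle is squeezed home against the grip and held for a second (value of joint paddle above 0.05 rad and value of joint lock_lever above 0.9 rad), for 1 s.
At the end, for the whole second after the job is handed in: The sander's lock-off lever still leans forward (above 0.9 rad) and its paddle, after being held home (above 0.05 rad) for a second, has been let go and has sprung out again (below 0.015 rad) (value of joint lock_lever above 0.9 rad and value of joint paddle below 0.015 rad); the robot touches nothing.
It fails at once if the die grinder is touched with more than 2 N (contact force between any of the fingers, the arm and die_grinder above 2 N).
It also fails if it takes over 42 s, if anything falls off the work surface, if the arm or the gripper's body presses on something with over 40 N, if the wrist force passes 120 N, or if a joint passes its speed limit or range.

## Working session

There is one attempt and no reset: what is moved stays moved. The work goes in short steps, Python scripts to look and compute and a tool call to move; the robot and the scene stay as the last step left them, time stands still between calls to the robot, and variables do not carry over. Pictures are saved under pics/ and viewed, about 8 in all and at most 12, crops included, and the job is handed in when it is done.

Besides the shell and the picture viewer there is one more tool, called after "Request:" as name(argument=value, ...), one argument or row to a line, values as JSON. drive_tool: Moves the arm, as the interface text tells. Its arguments: {"type":"object","properties":{"moves":{"type":"string"},"force":{"type":"number"}},"required":["moves"]}

```bash
mkdir -p pics
python3 - <<'E'
from rig import r
import cv2
for n in("top","side"):
    cv2.imwrite(f"pics/{n}0.png",r.grab_frame(n)[:,:,::-1]); c=r.calibration(n); print(n,c)
s=r.get_state();print(s['t'],s['orientation'],s['tcp_pos'])
E
```

```text
top {'intrinsics': array([[426.89024715,   0.        , 318.31028402],
       [  0.        , 426.89024715, 197.60708141],
       [  0.        ,   0.        ,   1.        ]]), 'rvec': array([ 2.11369616, -2.17175791,  0.0962871 ]), 'tvec': array([ 37.6681182 , 591.77334065, 998.09342324])}
side {'intrinsics': array([[474.40173621,   0.        , 307.93293155],
       [  0.        , 474.40173621, 199.45548482],
       [  0.        ,   0.        ,   1.        ]]), 'rvec': array([ 0.7583384 , -2.66925375,  1.00553482]), 'tvec': array([509.05364801, 285.45282366, 807.44008456])}
0.1 [ 9.81161955e-01  1.93186270e-01 -5.70270034e-05 -5.28971728e-04] [ 236.82565736 -578.03962343  221.41589907]
```

View pics/top0.png

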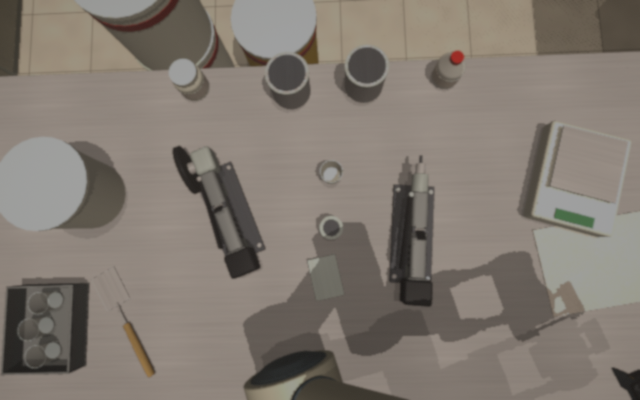

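View pics/side0.png

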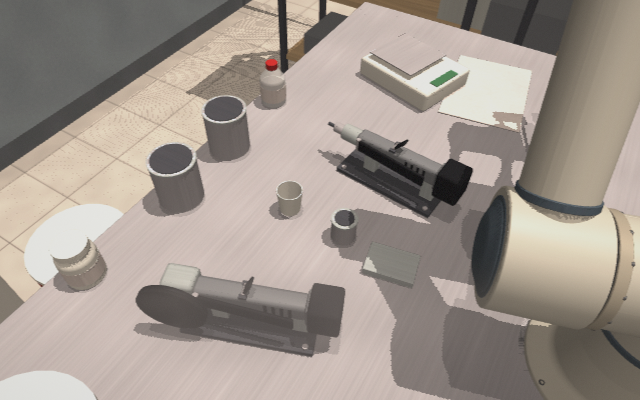

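The sander is on the left in the top view: disc (187,170), battery (242,262). The die grinder is at (418,235). Next, zoom in on the sander in both views.

Run:
```python
import cv2,numpy as np
a=cv2.imread("pics/top0.png")[135:285,165:275]; b=cv2.imread("pics/side0.png")[245:365,125:355]
cv2.imwrite("pics/z0.png",cv2.convertScaleAbs(cv2.resize(a,None,fx=4,fy=4,interpolation=2),alpha=1.6))
cv2.imwrite("pics/z1.png",cv2.convertScaleAbs(cv2.resize(b,None,fx=3.4,fy=3.4,interpolation=2),alpha=1.6))
```

```text
(no output)
```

View pics/z0.png

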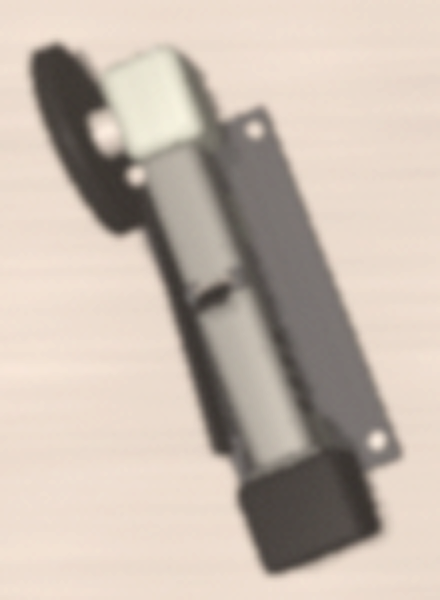

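View pics/z1.png

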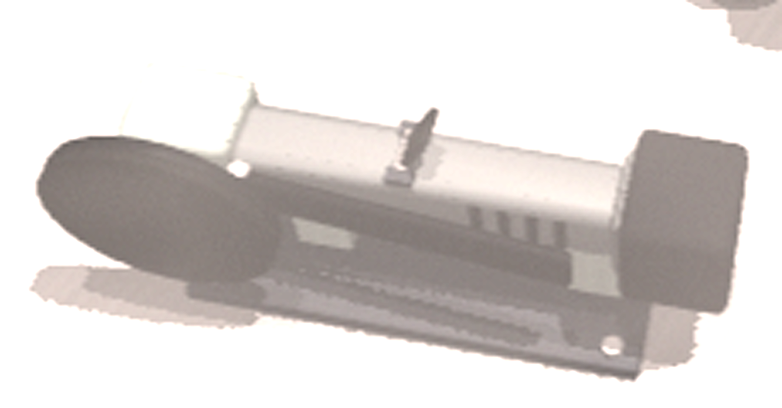

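```bash
cat > fit.py <<'E'
import numpy as np,cv2
from scipy.optimize import least_squares
from rig import r
T=[((265,105),(120,-50,12)),((402,457),(-120,-50,12)),((240,488),(-115,31,114)),((270,575),(-170,31,114)),((352,448),(-115,-31,114)),((217,453),(-95,35,80)),((213,290),(-18,0,120))]
S=[((637,380),(-120,50,0)),((728,313),(-170,31,46)),((617,300),(-115,31,46)),((570,287),(-95,38,66)),((435,108),(-27,-10,128))]
def P(c,X): return cv2.projectPoints(np.float64(X),c['rvec'],c['tvec'],c['intrinsics'],None)[0][:,0]
def W(p,X):
    c,s=np.cos(p[2]),np.sin(p[2]); X=np.float64(X)
    return np.c_[p[0]+c*X[:,0]-s*X[:,1],p[1]+s*X[:,0]+c*X[:,1],X[:,2]]
ct,cs=r.calibration("top"),r.calibration("side")
ut=np.float64([a for a,_ in T])/4+[165,135]; us=np.float64([a for a,_ in S])/3.4+[125,245]
f=lambda p:np.r_[(P(ct,W(p,[b for _,b in T]))-ut).ravel(),(P(cs,W(p,[b for _,b in S]))-us).ravel()]
o=least_squares(f,[550,250,.35],loss='soft_l1')
if __name__=="__main__":
    print(o.x,f(o.x).reshape(-1,2).round(1).tolist())
    for n,b in dict(lev0=(-27,0,128),lev1=(17,0,128),pin=(-5,0,102),pinch=(-70,2,80)).items(): print(n,W(o.x,[b])[0].round(1))
    q=[-.2,.98]; s=r.get_state(); from scipy.spatial.transform import Rotation as R
    print(R.from_quat(s['orientation']).as_matrix().round(3))
E
python3 fit.py
```

```text
[5.75168329e+02 2.46105280e+02 3.65088361e-01] [[-0.8, -4.1], [-0.5, -3.8], [-1.9, -0.1], [-0.6, 1.4], [-4.0, -0.8], [3.0, 0.9], [1.8, 3.6], [-5.1, -1.8], [-0.2, 1.1], [0.1, -0.9], [1.2, -0.7], [5.4, 0.5]]
lev0 [549.9 236.5 128. ]
lev1 [591.  252.2 128. ]
pin [570.5 244.3 102. ]
pinch [509.1 223.   80. ]
[[ 0.925  0.379 -0.   ]
 [ 0.379 -0.925  0.001]
 [ 0.    -0.001 -1.   ]]
```

```bash
cat > ov.py <<'E'
from fit import *
import itertools,sys
p=np.float64(sys.argv[1].split(',')) if len(sys.argv)>1 else o.x
B=[(-115,85,-18,18,60,100),(-170,-115,-31,31,46,114),(-120,120,-50,50,0,12),(-6,-4,-10,10,102,104)]
out=[]
for n,c,(y0,y1,x0,x1),k in(("top",ct,(135,285,165,275),4),("side",cs,(245,365,125,355),3)):
    im=cv2.convertScaleAbs(cv2.resize(cv2.imread(f"pics/{n}0.png")[y0:y1,x0:x1],None,fx=k,fy=k,interpolation=2),alpha=1.3)
    L=[]
    for b in B:
        V=np.array(list(itertools.product(b[:2],b[2:4],b[4:])))
        L+=[(V[i],V[j]) for i in range(8) for j in range(i) if (V[i]!=V[j]).sum()==1]
    t=np.linspace(0,6.283,25); D=np.c_[110+60*np.cos(t),t*0+49,80+60*np.sin(t)]; L+=list(zip(D,D[1:]))
    L+=[(np.array([-5,y,102]),np.array([-27,y,128])) for y in(-10,10)]
    for a,b in L:
        q=((P(c,W(p,[a,b]))-[x0,y0]+.5)*k).astype(int); cv2.line(im,tuple(map(int,q[0])),tuple(map(int,q[1])),(0,255,0),1)
    out.append(im)
h=max(i.shape[0] for i in out)
im=np.hstack([cv2.copyMakeBorder(i,0,h-i.shape[0],0,0,0) for i in out]); im=cv2.resize(im,None,fx=min(1,799/im.shape[1]),fy=min(1,799/im.shape[1]),interpolation=cv2.INTER_AREA)if 0 else im
cv2.imwrite("pics/ov.png",out[0]);cv2.imwrite("pics/ov_s.png",out[1])
H=600;cv2.imwrite(sys.argv[2] if len(sys.argv)>2 else "pics/ovc.png",cv2.resize(im,(799,int(im.shape[0]*799/im.shape[1]))))
E
python3 - <<'E'
import re
s=open('fit.py').read()
s=s.replace("T=[((265,105),(120,-50,12)),((402,457),(-120,-50,12)),","T=[").replace("S=[((637,380),(-120,50,0)),","S=[").replace(",((213,290),(-18,0,120))]","]").replace(",((435,108),(-27,-10,128))]","]")
open('fit.py','w').write(s)
E
python3 fit.py; python3 ov.py
```

```text
[5.75275240e+02 2.48408957e+02 3.84579033e-01] [[-1.9, -0.3], [-0.2, 1.0], [-4.2, -1.5], [2.8, 0.9], [-0.3, 0.4], [-0.1, -1.0], [1.0, -0.6]]
lev0 [550.2 238.3 128. ]
lev1 [591.  254.8 128. ]
pin [570.6 246.5 102. ]
pinch [509.6 224.   80. ]
[[ 0.925  0.379 -0.   ]
 [ 0.379 -0.925  0.001]
 [ 0.    -0.001 -1.   ]]
```

View pics/ovc.png

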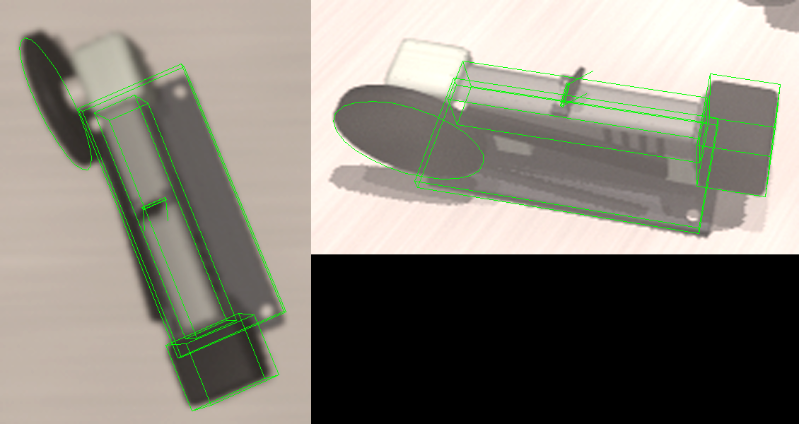

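The overlay is right to about 1 cm: pin near (570,245), yaw about 0.37. That's enough for the approach. The tool yaw of 0.389 is already nearly aligned.

Request:
drive_tool(
  moves="9.1 1 3 0 0;9.1 1.4 4.5 0 0;9.1 1.4 4.5 0 0;9.1 1.4 4.5 0 0;9.1 1.4 4.5 0 0;9.1 1.4 4.5 0 0;9.1 1.4 4.5 0 0;9.1 1.4 4.5 0 0;9.1 1.4 4.5 0 0;9.1 1.4 4.5 0 0",
)

```text
t: 1.1
tcp_pos: [372.9, -141.5, 221.9]
orientation: [0.981, 0.193, 0.0, -0.0]
ft_force: [0.5, -0.5, -0.3]
grip_width: 91.1
```

Request:
drive_tool(
  moves="9.1 1.4 4.5 0 0;9.1 1.4 4.5 0 0;9.1 1.4 4.5 0 0;9.1 1.4 4.5 0 0;9.1 1.4 4.5 0 0;9.1 1.4 4.5 0 0;9.1 1.4 4.5 0 0;9.1 1.4 3 0 0;9.1 0 0 0 0",
)

```text
t: 2.0
tcp_pos: [486.1, 205.1, 221.6]
orientation: [0.981, 0.195, 0.0, -0.0]
ft_force: [0.6, 0.1, -0.3]
grip_width: 90.9
```

```bash
cat > wr.py <<'E'
import sys,cv2,json
from rig import r
c=r.calibration("wrist"); im=r.grab_frame("wrist")
cv2.imwrite(sys.argv[1],cv2.convertScaleAbs(im[:,:,::-1],alpha=1.4)); json.dump({k:c[k].tolist() for k in("intrinsics","rvec","tvec")},open(sys.argv[1]+".json","w"))
import numpy as np
R=cv2.Rodrigues(c['rvec'])[0];print("cam",(-R.T@c['tvec']).round(1),"axis",R[2].round(2)); s=r.get_state(); print(s['t'],s['tcp_pos'].round(1),s['ft_force'].round(1))
E
python3 wr.py pics/w1.png
```

```text
cam [562.3 236.1 384.5] axis [-0.27 -0.11 -0.96]
2.05 [485.1 203.2 221.4] [ 0.3 -0.6  0.8]
```

View pics/w1.png

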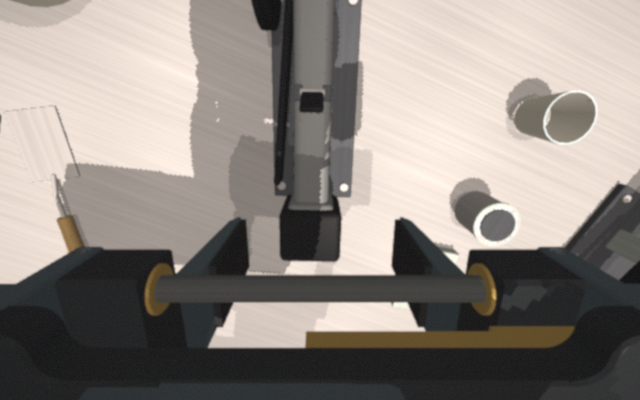

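Wrist view: lever at (312,101), grip edges at about u=294 and 331, plate rear corners (276,195) and (351,194), battery rear edge (280..340, 259).

```bash
cat > bp.py <<'E'
import cv2,json,numpy as np,sys
def load(f): return {k:np.float64(v) for k,v in json.load(open(f+".json")).items()}
def bp(c,u,z):
    R=cv2.Rodrigues(c['rvec'])[0]; C=-R.T@c['tvec']; d=R.T@np.linalg.inv(c['intrinsics'])@[u[0],u[1],1]
    return C+d*(z-C[2])/d[2]
def toS(p,X): c,s=np.cos(p[2]),np.sin(p[2]); d=X[:2]-p[:2]; return np.array([c*d[0]+s*d[1],-s*d[0]+c*d[1]])
E
python3 - <<'E'
from bp import *
c=load("pics/w1.png")
p=[575,247,.37]
for n,u,z in[("plateRL",(276,195),12),("plateRR",(351,194),12),("battRL",(280,259),114),("battRR",(340,259),114),("gripL150",(294,150),100),("gripR150",(331,150),100),("gripL20",(293,20),100),("gripR20",(333,20),100),("levtopL",(300,110),128),("levtopR",(325,110),128),("levfrontL",(301,92),128),("levfrontR",(324,92),128)]:
    X=bp(c,u,z);print(n,X.round(1),toS(p,X).round(1))
im=cv2.imread("pics/w1.png")[50:270,240:380];cv2.imwrite("pics/w1z.png",cv2.resize(im,None,fx=2.7,fy=2.7,interpolation=2))
E
```

```text
plateRL [437.6 246.8  12. ] [-128.1   49.5]
plateRR [476.3 156.9  12. ] [-124.6  -48.3]
battRL [409.7 216.9 114. ] [-165.    31.7]
battRR [432.9 160.7 114. ] [-163.6  -29. ]
gripL150 [515.7 243.7 100. ] [-56.4  18.4]
gripR150 [529.2 211.2 100. ] [-55.6 -16.9]
gripL20 [618. 284. 100.] [53.4 18.9]
gripR20 [630.9 252.7 100. ] [ 54.2 -14.9]
levtopL [553.1 250.3 128. ] [-19.3  11. ]
levtopR [561.  231.1 128. ] [-18.8  -9.7]
levfrontL [566.5 254.6 128. ] [-5.2 10.2]
levfrontR [573.6 237.3 128. ] [-4.8 -8.5]
```

View pics/w1z.png

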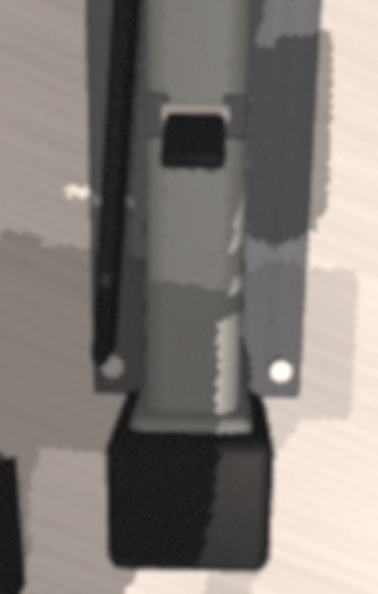

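Sander-frame checks agree: y centres within 1 mm, x within about 5 mm. Refined pose is (574.6, 247.9, 0.372). Close the fingers and go down behind the lever.

Request:
drive_tool(
  moves="0 1.7 1.2 0 -0.01;0 1.7 1.2 0 -0.01;0 0 0 -2 0;0 0 0 -2 0;0 0 0 -2 0;0 0 0 0 0;0 0 0 0 0;0 0 0 0 0;0 0 0 0 0",
  force=20,
)

```text
t: 2.95
tcp_pos: [519.4, 225.6, 163.0]
orientation: [0.983, 0.183, 0.001, -0.0]
ft_force: [-0.3, -0.8, -0.0]
grip_width: 22.0
```

Request:
drive_tool(
  moves="0 0 0 -2 0;0 0 0 -1.5 0;0 0 0 0 0;0 0 0 0 0",
)

```text
t: 3.35
tcp_pos: [519.2, 225.7, 127.6]
orientation: [0.983, 0.183, 0.0, -0.0]
ft_force: [-0.1, -0.8, 0.2]
grip_width: 0.4
```

```bash
python3 wr.py pics/w2.png; python3 -c "
from rig import r;import cv2
cv2.imwrite('pics/s2.png',cv2.convertScaleAbs(cv2.resize(r.grab_frame('side')[180:370,120:400,::-1],None,fx=2.8,fy=2.8,interpolation=2),alpha=1.4))"
```

```text
cam [596.1 255.  290.5] axis [-0.27 -0.1  -0.96]
3.4 [519.4 225.8 127.9] [ 0.4 -0.3 -0.1]
```

View pics/s2.png

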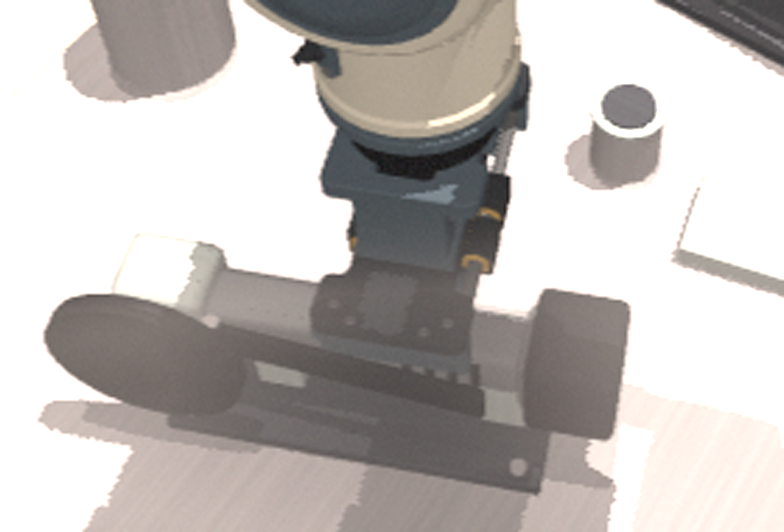

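The gripper body hides the lever at (390,300) in the side view, and there's no contact force. Check the wrist view.

View pics/w2.png

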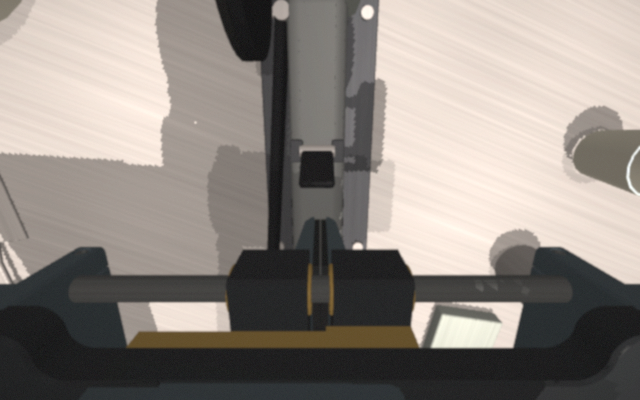

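Request:
drive_tool(
  moves="0 0 0 -0.4 0;0 0.93 0.36 0 0;0 0.93 0.36 0 0;0 0.93 0.36 0 0;0 0.93 0.36 0 0;0 0 0 0 0",
)

```text
t: 4.05
tcp_pos: [557.6, 240.6, 122.8]
orientation: [0.983, 0.183, 0.0, -0.0]
ft_force: [0.9, 0.4, -0.1]
grip_width: 0.9
```

Request:
drive_tool(
  moves="0 0.37 0.15 0 0;0 0 0 0 0",
)

```text
t: 4.25
tcp_pos: [559.8, 241.5, 122.6]
orientation: [0.983, 0.183, -0.0, 0.0]
ft_force: [-2.2, -0.5, 0.1]
grip_width: 0.3
```

Request:
drive_tool(
  moves="0 0.28 0.11 0 0;0 0 0 0 0",
)

```text
t: 4.45
tcp_pos: [562.2, 242.5, 122.8]
orientation: [0.983, 0.183, -0.001, 0.0]
ft_force: [-3.9, -1.8, -0.8]
grip_width: 0.4
```

Request:
drive_tool(
  moves="0 0.28 0.11 0 0;0 0 0 0 0",
)

```text
t: 4.65
tcp_pos: [562.9, 242.8, 122.3]
orientation: [0.983, 0.183, -0.003, 0.0]
ft_force: [-14.2, -6.6, 7.0]
grip_width: 0.4
```

Request:
drive_tool(
  moves="0 0.28 0.11 0 0;0 0 0 0 0",
)

```text
t: 4.85
tcp_pos: [563.4, 243.0, 122.1]
orientation: [0.983, 0.183, -0.005, 0.001]
ft_force: [-26.6, -13.0, 16.3]
grip_width: -0.2
```

The stop is reached, at about 27 N. Retreat, raise, open and check.

Request:
drive_tool(
  moves="0 -1 -0.4 0 0;0 -2 -0.7 0 0;9.1 -1.5 -0.4 2 0;9.1 -1.5 -0.4 2 0;9.1 0 0 2 0;9.1 0 0 0 0;9.1 0 0 0 0;9.1 0 0 0 0;9.1 0 0 0 0;9.1 0 0 0 0",
)

```text
t: 5.85
tcp_pos: [508.1, 225.8, 182.3]
orientation: [0.983, 0.183, -0.0, 0.0]
ft_force: [0.1, -0.2, -0.2]
grip_width: 61.5
```

```bash
python3 wr.py pics/w3.png
```

```text
cam [585.2 255.2 345.1] axis [-0.27 -0.1  -0.96]
5.9 [508.1 225.8 182.4] [-1.   0.5 -0.1]
```

View pics/w3.png

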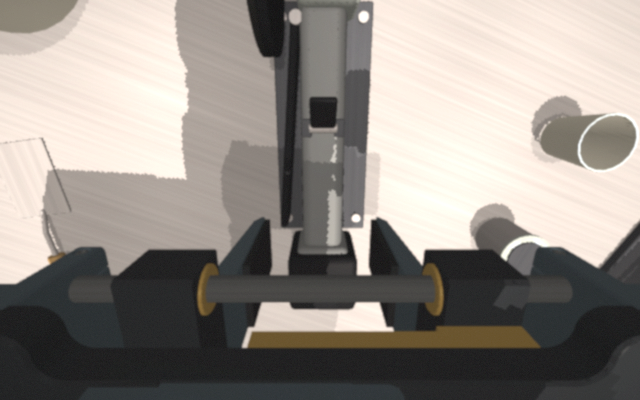

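The lever now leans forward (tab at 310–335, rows 97–127, ahead of its pin) and the paddle is still out. The grip centre (u≈322) lies between the fingertips (268/372). Finish opening and descend.

Request:
drive_tool(
  moves="9.1 0 0 0 0;9.1 0 0 0 0;9.1 0 0 0 0;9.1 0 0 0 0;9.1 0 0 -2 0;9.1 0 0 -2 0;9.1 0 0 -2 0;9.1 0 0 -2 0;9.1 0 0 0 0",
)

```text
t: 6.8
tcp_pos: [506.9, 225.4, 100.9]
orientation: [0.983, 0.183, -0.002, 0.0]
ft_force: [-0.5, 0.5, 0.8]
grip_width: 90.5
```

Request:
drive_tool(
  moves="9.1 0 0 -1.4 0;9.1 0 0 -1 0;9.1 0.06 -0.15 0 0;9.1 0 0 0 0",
)

```text
t: 7.2
tcp_pos: [509.1, 224.2, 79.4]
orientation: [0.983, 0.183, 0.0, 0.0]
ft_force: [-0.3, -0.5, 0.4]
grip_width: 91.0
```

No contact so far. Squeeze.

Request:
drive_tool(
  moves="3 0 0 0 0;3 0 0 0 0;3 0 0 0 0;3 0 0 0 0;3 0 0 0 0;3 0 0 0 0;3 0 0 0 0;3 0 0 0 0;3 0 0 0 0;3 0 0 0 0",
  force=20,
)

```text
t: 8.2
tcp_pos: [507.4, 226.8, 79.0]
orientation: [0.983, 0.183, -0.001, -0.002]
ft_force: [-12.1, 28.6, 2.5]
grip_width: 42.6
```

```bash
python3 wr.py pics/w4.png
```

```text
cam [584.7 255.6 241.8] axis [-0.27 -0.1  -0.96]
8.25 [507.4 226.8  78.9] [-11.9  28.    3.1]
```

View pics/w4.png

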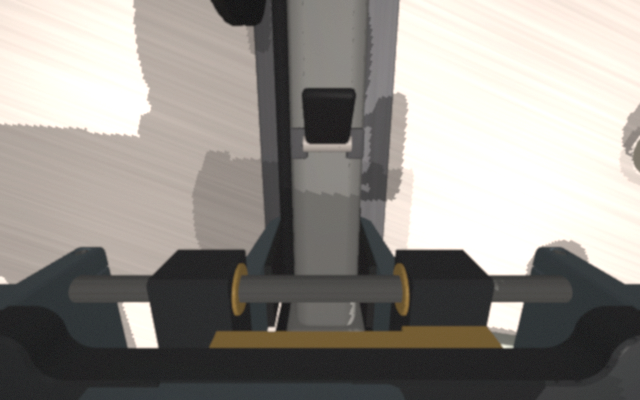

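Opening is 42.6 mm, matching the 43 mm expected with the paddle home (25) and the far side of the grip (18). The lever is still forward. The side force means I was centred about 2–3 mm low, so ease that and hold on.

Request:
drive_tool(
  moves="3 -0.05 0.12 0 0;3 0 0 0 0;3 0 0 0 0;3 0 0 0 0;3 0 0 0 0;3 0 0 0 0;3 0 0 0 0;3 0 0 0 0;3 0 0 0 0;3 0 0 0 0",
)

```text
t: 9.25
tcp_pos: [507.4, 226.9, 78.9]
orientation: [0.983, 0.183, -0.001, -0.001]
ft_force: [-8.6, 16.3, 2.9]
grip_width: 42.5
```

Request:
drive_tool(
  moves="3 0 0 0 0;3 0 0 0 0;3 0 0 0 0;3 0 0 0 0;3 0 0 0 0;3 0 0 0 0;3 0 0 0 0;3 0 0 0 0",
)

```text
t: 10.05
tcp_pos: [507.4, 226.9, 78.9]
orientation: [0.983, 0.183, -0.0, -0.001]
ft_force: [-7.9, 16.0, 1.3]
grip_width: 42.6
```

Request:
drive_tool(
  moves="9.1 0 0 0 0;9.1 0 0 0 0;9.1 0 0 0 0;9.1 0 0 0 0;9.1 0 0 0 0;9.1 0 0 0 0;9.1 0 0 0 0;9.1 0 0 0 0;9.1 0 0 0 0;9.1 0 0 0 0",
)

```text
t: 11.05
tcp_pos: [508.3, 225.5, 78.9]
orientation: [0.983, 0.183, -0.0, 0.0]
ft_force: [0.3, -0.2, 0.5]
grip_width: 90.7
```

Request:
drive_tool(
  moves="9.1 0 0 2 0;9.1 0 0 3 0;9.1 0 0 4 0;9.1 0 0 4 0;9.1 0 0 0 0;9.1 0 0 0 0;9.1 0 0 0 0",
)

```text
t: 11.75
tcp_pos: [507.7, 225.3, 208.0]
orientation: [0.983, 0.183, -0.001, 0.0]
ft_force: [-0.5, 0.1, -0.7]
grip_width: 91.1
```

```bash
python3 wr.py pics/w5.png
```

```text
cam [584.9 254.7 370.7] axis [-0.27 -0.11 -0.96]
11.8 [507.6 225.3 207.7] [-0.4 -0.3 -0.3]
```

View pics/w5.png

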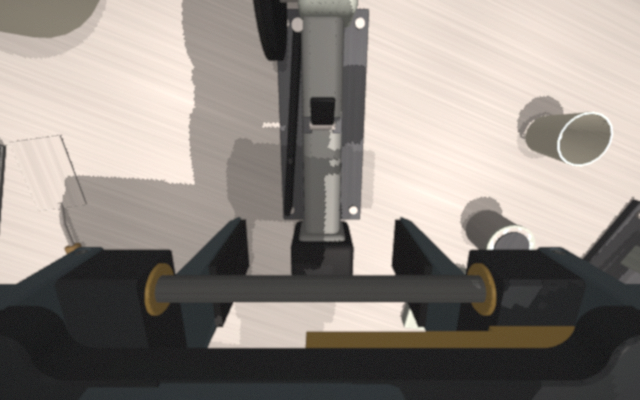

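The lever (322,110) still leans forward, the paddle (292,150) is out again with a gap to the grip, and the robot is clear.

```bash
python3 -c "
from rig import r
print(r.finish_job())"
```

```text
the job is handed in; nothing more can be done
None
```

The sander's test run is done and handed in at about 12 s of the 42 s allowed; the hand-in gives no verdict.

- **Lever:** I pushed it forward from behind with closed fingers until it met its stop, at about 32 N on the wrist. The paddle was still out, and the wrist picture confirmed both.
- **Squeeze:** I pinched the paddle at x ≈ -70 mm with 20 N. The opening read 42.5–42.6 mm, against 43 mm expected with the paddle home. I held it there for about 2 s.
- **Release:** I let go and lifted clear. The last picture shows the lever forward, the paddle sprung out and the gripper touching nothing, with wrist force near zero.
- **What disagreed:** The first pose fit from the top and side cameras was off by up to 5 px, so I refined it with the wrist camera. The pinch was 2–3 mm off centre, which put about 31 N sideways on the wrist; I eased that to about 18 N while holding.
- **Die grinder:** I never went near it.

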